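# Pack tap handles into the nest tray

## Task

First slide the packing tray away from the robot until its far edge sits flat and square against the aluminium stop fence. Then take the large teardrop-based tap handle and the oblong-based tap handle from the cardboard mat and set each, without dropping it, fully down into the nest of its own shape in the tray. Leave the round cap in its nest, the other two handles where they lie, and the tray against the fence.

Things in the scene. Friction and masses are not known exactly. Their poses are not given: they have to be found in the camera images.
- tray: Loose grey plastic tray, 0.4 kg, 116 (x) x 190 (y) x 16 mm high. Three dark-floored nests 12 mm deep, side by side along y: teardrop (y +55 mm), round (middle, holds the cap), oblong (y -55 mm). An upright tab (10 x 44 mm, top 42 mm above the bench) at the middle of its near (-x) edge, to push or pinch. Origin: centre of the underside; +x points to the edge that goes to the fence.
- tray_far_edge (a point): Middle of the tray's far (+x) edge, at its underside (58 mm ahead of the tray's origin).
- tray_tab (a point): Middle of the top of the tray's tab: 42 mm above the bench, 53 mm behind the tray's origin. The tab's near face lies 5 mm behind this point and is flush with the tray's near edge. Pinched by the tab, the tray can be turned square as it slides; pushed askew, a corner can jam on the fence.
- teardrop_nest (a point): Point on the floor of the teardrop nest (4 mm above the tray's underside) where the teardrop handle's origin belongs; the nest's narrow end points along the tray's +x. 2 mm clearance all round, walls 12 mm high.
- oblong_nest (a point): Centre of the floor of the oblong nest (4 mm above the tray's underside), long axis along the tray's x. 78 x 34 mm, 12 mm deep.
- round_nest (a point): Centre of the floor of the round nest in the middle of the tray.
- fence: Fixed aluminium angle on the bench, 260 mm long along its y, 28 mm high, the stop for the tray. Origin: foot of the middle of its front face (facing the robot); +x points through the face, away from the robot.
- teardrop_handle: The large teardrop tap handle, plated metal, 0.18 kg: base 16 mm thick, 77 mm long and 44 mm wide, round behind and narrowing to a 10 mm wide nose; on it an upright grip blade, 44 long (x), 12 thick (y), top 46 mm above the underside. Origin: underside, below the middle of the blade; x points to the nose (nose 43 mm ahead, round end 34 mm behind). Lies flat on the 3 mm thick mat.
- oblong_handle: The oblong tap handle, plated metal, 0.17 kg: base 74 mm long (x), 30 mm wide, 16 mm thick, both ends round; on it an upright grip blade, 44 long (x), 12 thick (y), top 46 mm above the underside. Origin: centre of the underside. Lies flat on the 3 mm thick mat.
- small_teardrop: Bystander on the mat: a smaller teardrop handle (base 52 x 30 mm, blade 30 x 10 x 24 mm) that belongs to another set. Leave alone. Origin: underside, below the blade.
- round_handle: Bystander on the mat: a handle with a round base, 40 mm across, and a blade like the others. Leave alone. Origin: centre of the underside.
- cap: Round plated cap, 40 mm across, 16 mm high, already in the tray's round nest; it rides along with the tray. Origin: centre of the underside.

How it is judged:
By the outcome, as a careful person would: the job done as asked, in the order asked, and still so for the second after the job is handed in, with the robot touching nothing.
It also fails if it takes over 67 s, if anything falls off the work surface, if the arm or the gripper's body presses on something with over 40 N, if the wrist force passes 120 N, or if a joint passes its speed limit or range.

## Robot

A 6-joint arm with a two-finger parallel gripper is mounted at the origin on the work surface. World frame = base frame: x ahead of the robot, y to its left, z up, the work surface at z = 0. Lengths are in m, angles in rad, forces in N, time in s.
With the tool pointing down it reaches from about 0.3 to 0.85 m from the base axis. Payload 5.4 kg.
Tool frame: the origin (TCP) lies on the centre line of the jaws, within the pads' length; the fingertips stand bot.tcp_to_tips ahead of it and the grasp point (between the pads) is the TCP (bot.tcp_to_tips is the distance from the TCP to the fingertips, in m); z points along the fingers, y is the line along which they close (so a half turn about z gives the same grasp; the last joint's range is limited). The gripper opens to 85 mm and grips with 20 to 120 N. Pads are 22 mm wide; open, the fingers measure 114 mm over their backs; the gripper's body (76 mm by 85 mm) begins 54 mm behind the grasp point. The pads swing forward as they close: fully open they stand 13 mm farther back than shut.
Start: joints at [0.929, 0.158, 1.597, -0, 1.386, -0.21], TCP at [0.241, 0.522, 0.25] pointing down, gripper open.
Joint ranges: [-2.91, 2.91], [-0.94, 2.29], [0.18, 2.7], [-1.29, 4.43], [0.17, 2.64], [-3, 3]. Speed limits (rad/s): [2.57, 2.57, 3.14, 3.14, 3.14, 3.14].

## Interface

Orientations are given as [roll, pitch, yaw] about the fixed x, y, z axes, in that order (R = Rz(yaw) Ry(pitch) Rx(roll)).
In Python, from rig import bot gives the robot as it stands.
- The arm moves only by the tool move_arm, never from a script. Its argument "motion" is a list of rows, each a list of 5 numbers: the opening, from 0 (shut) to 1 (fully open), then the shift along the tool's x, y, z in units of 4 cm (1.0 is 4 cm), then the turn about the tool's z in units of pi rad (1.0 is pi rad). In form: [[claw, tx, ty, tz, twist], ...]. A call has exactly 5 rows; each row shifts and turns the commanded pose from where the row before left it, along the tool's axes as they then stand; what a row does not reach is not made up. A row lasts 1/8 s, in which the tool goes at most 62.5 mm and 10.7 degrees, less where a joint would pass 70% of its speed; a pose out of reach is approached as far as the arm can. A call with a number of a shift or a turn outside -1 to 1 is refused whole. A call with a gripper value outside its range is refused whole. The fingers move at their own pace and stop on an object; the grip force is fixed at half the most. Time passes only in rows, so rows that do not move let the fingers close, or fill a call up. It gives the time, the measured TCP pose, the force, the opening and the grip force at its end, in the units of the state.
- bot.state(): the state, without advancing time (a new reading comes with each control period).
- bot.camera(name): name is "scene" or "top"; returns the picture (400x640x3 uint8, red, green, blue); there is no depth.
- bot.get_calibration(name): a dict with "fov_y" (degrees; the focal length in pixels is half the picture's height over the tangent of half this angle, whatever the lens; pixels are square), "cx", "cy" (the principal point, pixels), "xyz" and "orientation" of the camera in the world. Camera axes: x right, y down, z forward; pixel columns grow to the right and rows downward; lengths in m; the calibration is good to about 2 mm. A picture is of the moment at which its call begins. get_calibration takes no time and is no camera call.
- bot.close_job(): hands the job in; it is judged then, once.
The state is a dict: "time": time; "joints": joint angles; "qd": joint speeds; "joint_efforts": joint torques, N m; "tool_pos": TCP position; "eef_rot": TCP orientation; "wrist_force": force on the tool from outside, world axes, zero at the start; "torque": the same for the moment, N m; "grip_width": finger opening in m; "grip_force": force on a finger pad.
Only numpy, scipy, OpenCV 4.12 (cv2) and the standard library are available. Lean on these libraries where they do the work, as an engineer would, in place of code of your own. Each camera call takes 0.05 s, during which the arm holds its last target. There are 200 camera calls.

## Working session

There is one attempt and no reset: what is moved stays moved. The work goes in short steps, Python scripts to look and compute and a tool call to move; the robot and the scene stay as the last step left them, time stands still between calls to the robot, and variables do not carry over. Pictures are saved under pics/ and viewed, at most 11 in all, crops included, and the job is handed in when it is done.

Besides the shell and the picture viewer there is one more tool, called after "Emit:" in YAML: its name, and indented under it one key for each argument. move_arm: Moves the arm, as the interface text tells. Shifts and turns lie within -1 to 1; 1 stands for 4 cm of shift or pi rad of turn. Its arguments: {"type":"object","properties":{"motion":{"type":"array","items":{"type":"array","items":{"type":"number","minimum":-1,"maximum":1}}}},"required":["motion"]}

```bash
mkdir -p pics; ls
python3 - <<'E'
from rig import bot
import cv2
print(bot.state(), bot.tcp_to_tips)
for n in("scene","top"):
    print(n,bot.get_calibration(n)); cv2.imwrite(f"pics/{n}0.png",bot.camera(n)[:,:,::-1])
E
```

```text
pics
{'time': 0.0, 'joints': array([ 9.28894665e-01,  1.59081930e-01,  1.59819213e+00, -1.73004021e-06,
        1.38619874e+00, -2.10062411e-01]), 'qd': array([-1.13249346e-03,  7.74417817e-05, -7.87512286e-04, -1.67199552e-03,
        6.82494145e-04,  1.45438857e-04]), 'joint_efforts': array([-3.68630399e-04, -3.95999336e+01, -3.31432271e+01, -1.42430308e-04,
        8.50288983e-03,  1.61115418e-05]), 'tool_pos': array([0.24032583, 0.52176431, 0.24931847]), 'eef_rot': array([-3.13975348e+00, -3.90387269e-04,  2.70975336e+00]), 'wrist_force': array([-0.00267895, -0.74582205, -0.48490375]), 'torque': array([ 0.01195639,  0.02886526, -0.0296582 ]), 'grip_force': 0.0, 'grip_width': 0.08539122254840556} 0.019
scene {'fov_y': 52.514841603768424, 'cx': 316.8182153067122, 'cy': 202.08276482801693, 'xyz': array([ 0.99940527, -0.24315057,  0.63895115]), 'orientation': array([-2.46270485,  0.01897084,  1.16402494])}
top {'fov_y': 46.53811211868211, 'cx': 317.1219586450813, 'cy': 208.84418781987824, 'xyz': array([ 0.4985368 , -0.06487094,  0.96783037]), 'orientation': array([-3.06225619, -0.00549007, -1.592811  ])}
```

View pics/top0.png

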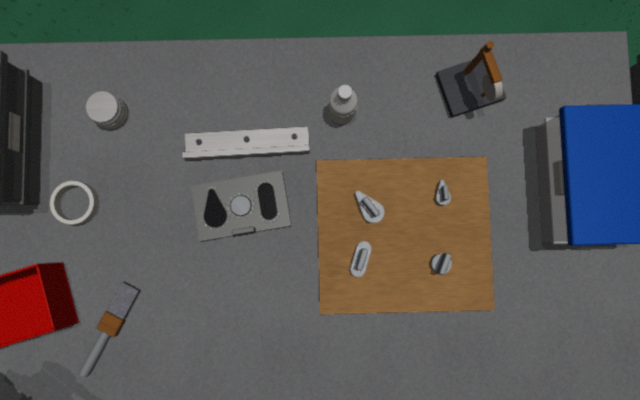

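View pics/scene0.png

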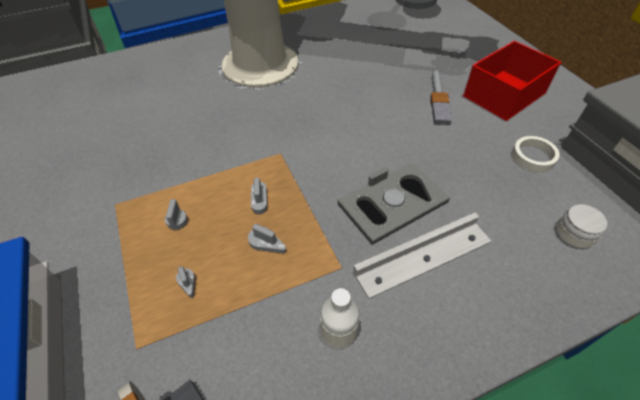

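The top view shows the fence at (183–310, 128–158), the tray at (192–290, 172–240) with its tab near (244, 231), the teardrop at (370, 207), and the oblong at (361, 259). Next I'll enlarge a crop.

```bash
cat > h.py <<'E'
from rig import bot
import numpy as np, cv2
from scipy.spatial.transform import Rotation as R
def cam(n):
    c=bot.get_calibration(n); return c,R.from_euler('xyz',c['orientation']).as_matrix(),200/np.tan(np.radians(c['fov_y']/2))
def px(n,uv,z):
    c,M,f=cam(n); uv=np.atleast_2d(uv).astype(float)
    d=np.c_[(uv-[c['cx'],c['cy']])/f,np.ones(len(uv))]@M.T
    return c['xyz']+d*((z-c['xyz'][2])/d[:,2])[:,None]
def proj(n,P):
    c,M,f=cam(n); q=(np.atleast_2d(P)-c['xyz'])@M; return q[:,:2]/q[:,2:]*f+[c['cx'],c['cy']]
def crop(img,x,y,w,h,s,name,sub=None):
    o=cv2.resize(img[y:y+h,x:x+w,::-1],None,fx=s,fy=s,interpolation=cv2.INTER_CUBIC)
    cv2.imwrite(name,o); return o
E
python3 - <<'E'
from h import *
im=cv2.imread('pics/top0.png')[:,:,::-1]
crop(im,176,120,133,125,6,'pics/c1.png'[:-4]+'t.png')
cv2.imwrite('pics/c1t.png',cv2.imread('pics/c1t.png')[:600])
crop(im,340,180,60,100,6,'pics/c2.png')
E
```

```text
(no output)
```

View pics/c1t.png

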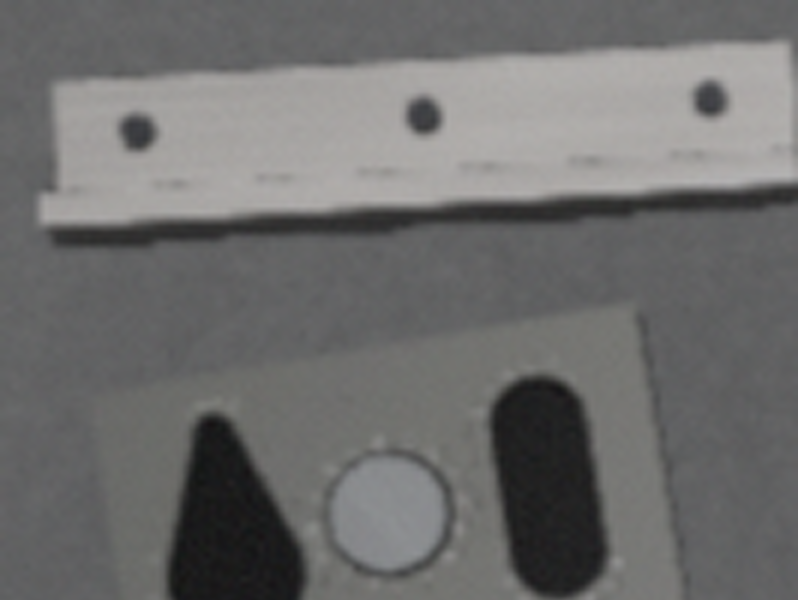

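View pics/c2.png

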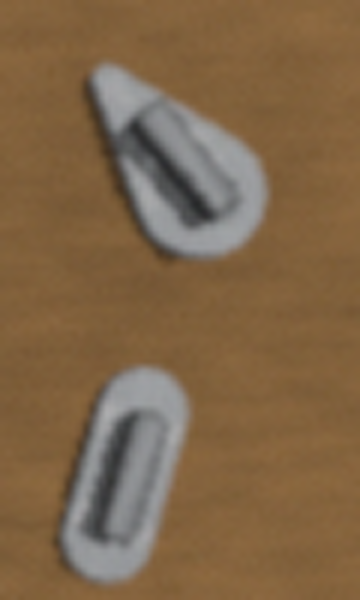

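The crops show the fence's top front edge from (182.3, 157.7) to (308.5, 150.8) and the tray's far edge from (191, 185.5) to (281.5, 170). The teardrop's nose is at (356.5, 191) with its rear at (376, 222), and the oblong's ends are near (364.5, 241.5) and (356, 276). I'll refine these by fitting model outlines to the edges.

```bash
cat >> h.py <<'E'
from scipy.optimize import minimize
from scipy.ndimage import map_coordinates
from scipy.spatial import ConvexHull
def seg(a,b,n=60): return np.linspace(a,b,n)
def arc(c,r,n=120,a0=0,a1=2*np.pi):
    t=np.linspace(a0,a1,n); return np.c_[c[0]+r*np.cos(t),c[1]+r*np.sin(t)]
def hull(p):
    v=p[ConvexHull(p).vertices]; v=np.r_[v,v[:1]]
    s=np.r_[0,np.cumsum(np.linalg.norm(np.diff(v,axis=0),axis=1))]; t=np.arange(0,s[-1],.001)
    return np.c_[np.interp(t,s,v[:,0]),np.interp(t,s,v[:,1])]
def at(p,z): return np.c_[p,np.full(len(p),z)]
def rect(x0,x1,y0,y1): return hull(np.array([[x0,y0],[x1,y0],[x1,y1],[x0,y1]]))
def tear(g=0): return hull(np.r_[arc((-.012,0),.022+g),arc((.038,0),.005+g)])
def obl(g=0): return hull(np.r_[arc((.022,0),.015+g),arc((-.022,0),.015+g)])
S={'tear':[at(tear(),.016),at(rect(-.022,.022,-.006,.006),.046)],
   'obl':[at(obl(),.016),at(rect(-.022,.022,-.006,.006),.046)],
   'tray':[at(rect(-.058,.058,-.095,.095),.016),at(tear(.002)+[0,.055],.016),at(obl(.002)+[0,-.055],.016),at(arc((0,0),.020),.020)],
   'fence':[at(seg((0,-.13),(0,.13),200),.028)]}
def place(L,p,z0):
    P=np.vstack(L); c,s=np.cos(p[2]),np.sin(p[2])
    return np.c_[P[:,0]*c-P[:,1]*s+p[0],P[:,0]*s+P[:,1]*c+p[1],P[:,2]+z0]
def fit(n,im,k,p0,z0,mask=None,fix=None):
    g=cv2.GaussianBlur(im.astype(np.float32),(0,0),1.0)
    G=np.sqrt(sum(cv2.Sobel(g[:,:,i],-1,1,0)**2+cv2.Sobel(g[:,:,i],-1,0,1)**2 for i in range(3)))
    def go(G,p0):
        def cost(d):
            q=proj(n,place(S[k],p0+d*[.001,.001,.02],z0)); return -map_coordinates(np.sqrt(G),[q[:,1],q[:,0]],order=1).mean()
        r=minimize(cost,np.zeros(3),method='Nelder-Mead',options=dict(initial_simplex=np.r_[np.zeros((1,3)),4*np.eye(3)])); return p0+r.x*[.001,.001,.02],r.fun
    p,_=go(cv2.GaussianBlur(G,(0,0),2),np.array(p0,float)); return go(G,p)
E
cat > m.py <<'E'
from h import *
t=cv2.imread('pics/top0.png')[:,:,::-1]; s=cv2.imread('pics/scene0.png')[:,:,::-1]
f=px('top',[(182.3,157.7),(308.5,150.8)],.028); print('fence',f,np.linalg.norm(f[0]-f[1]))
def yaw(a,b): return np.arctan2(*(b-a)[[1,0]])
y=np.arctan2(-(f[0]-f[1])[0],(f[0]-f[1])[1])
c=px('top',(240.5,205),.02)[0]
e=px('top',[(191,185.5),(281.5,170)],.016); print('trayedge',np.linalg.norm(e[0]-e[1]))
ty=np.arctan2(-(e[0]-e[1])[0],(e[0]-e[1])[1])
a=px('top',[(376,222),(356.5,191)],.019); b=px('top',[(356,276),(364.5,241.5)],.019)
print('len',np.linalg.norm(a[0]-a[1]),np.linalg.norm(b[0]-b[1]))
ya=yaw(*a); pa=a[0]+(a[1]-a[0])*34/77; pb=b.mean(0)
g=[('fence',(*f.mean(0)[:2],y),0),('tray',(*c[:2],ty),0),('tear',(*pa[:2],ya),.003),('obl',(*pb[:2],yaw(*b)),.003)]
o=t.copy()
for k,p,z in g:
    r=fit('top',t,k,p,z); print(k,np.round(p,4),'top',r[0].round(4),r[1],'scene',*[x.round(4) if i==0 else x for i,x in enumerate(fit('scene',s,k,r[0],z))])
E
python3 m.py
```

```text
fence [[ 0.68379395  0.20123453  0.028     ]
 [ 0.69268543 -0.0566507   0.028     ]] 0.25803846734357355
trayedge 0.18879324481693227
len 0.0749326319632929 0.0719027372001169
fence [0.6882 0.0723 0.0345] top [0.6892 0.0714 0.0378] -21.303373336791992 scene [0.7022 0.072  0.0356] -19.320594787597656
tray [0.585  0.0847 0.1504] top [0.5859 0.0858 0.1478] -12.041015625 scene [0.5851 0.0877 0.1475] -12.98880386352539
tear [ 0.5728 -0.1746  0.5322] top [ 0.5758 -0.179   0.6589] -15.491598129272461 scene [ 0.5755 -0.1772  0.6545] -14.397138595581055
obl [ 0.4704 -0.1571 -0.2719] top [ 0.4705 -0.1582 -0.3114] -14.570197105407715 scene [ 0.4812 -0.1596 -0.2551] -12.850213050842285
```

```bash
cat >> m.py <<'E'
def ov(im,n,ps,x,y,w,h,s):
    o=cv2.resize(im[y:y+h,x:x+w,::-1],None,fx=s,fy=s,interpolation=cv2.INTER_CUBIC)
    for k,p,z,c in ps:
        for u,v in proj(n,place(S[k],p,z)): cv2.circle(o,(int((u-x+.5)*s-.5),int((v-y+.5)*s-.5)),1,c,-1)
    return cv2.resize(o,(400,300))
A=(.5758,-.179,.659); T=(.5857,.0862,.1478); F=(.6892,.0714,.0378)
B1=(.4705,-.1582,-.3114);B2=fit('top',t,'obl',(.471,-.158,-.25),.003); print(B2)
L=[('tear',A,.003,(0,0,255)),('obl',B1,.003,(0,0,255)),('tray',T,0,(0,0,255)),('fence',F,0,(0,0,255))]
cv2.imwrite('pics/ov.png',np.vstack([np.hstack([ov(t,'top',L,325,185,120,90,5),ov(s,'scene',L,215,170,100,75,5)]),np.hstack([ov(t,'top',L,175,120,144,108,5),ov(s,'scene',L,330,150,172,129,5)])]))
E
python3 m.py|tail -1
```

```text
tray [0.585  0.0847 0.1504] top [0.5859 0.0858 0.1478] -12.041015625 scene [0.5851 0.0877 0.1475] -12.98880386352539Traceback (most recent call last):
  File "m.py", line 15, in <module>
    r=fit('top',t,k,p,z); print(k,np.round(p,4),'top',r[0].round(4),r[1],'scene',*[x.round(4) if i==0 else x for i,x in enumerate(fit('scene',s,k,r[0],z))])
  File "h.py", line 43, in fit
    p,_=go(cv2.GaussianBlur(G,(0,0),2),np.array(p0,float)); return go(G,p)
        ~~^^^^^^^^^^^^^^^^^^^^^^^^^^^^^^^^^^^^^^^^^^^^^^^^
  File "h.py", line 42, in go
    r=minimize(cost,np.zeros(3),method='Nelder-Mead',options=dict(initial_simplex=np.r_[np.zeros((1,3)),4*np.eye(3)])); return p0+r.x*[.001,.001,.02],r.fun
    res = _minimize_neldermead(fun, x0, args, callback, bounds=bounds,
                               **options)
    fxr = func(xr)
    fx = function(np.copy(x), *(wrapper_args + args))
  File "h.py", line 41, in cost
    q=proj(n,place(S[k],p0+d*[.001,.001,.02],z0)); return -map_coordinates(np.sqrt(G),[q[:,1],q[:,0]],order=1).mean()
  File "h.py", line 11, in proj
    c,M,f=cam(n); q=(np.atleast_2d(P)-c['xyz'])@M; return q[:,:2]/q[:,2:]*f+[c['cx'],c['cy']]
          ~~~^^^
  File "h.py", line 5, in cam
    c=bot.get_calibration(n); return c,R.from_euler('xyz',c['orientation']).as_matrix(),200/np.tan(np.radians(c['fov_y']/2))
ValueError: time passes only in moves, steps and waits
```

The rig refuses repeated calibration queries within one script, so I'll cache them.

```bash
sed -i 's/^def cam(n):/import functools\n@functools.cache\ndef cam(n):/' h.py; python3 m.py|tail -2
```

```text
obl [ 0.4704 -0.1571 -0.2719] top [ 0.4705 -0.1582 -0.3114] -14.570197105407715 scene [ 0.4812 -0.1596 -0.2551] -12.850213050842285
(array([ 0.47045725, -0.15817155, -0.31140523]), np.float64(-14.570199966430664))
```

View pics/ov.png

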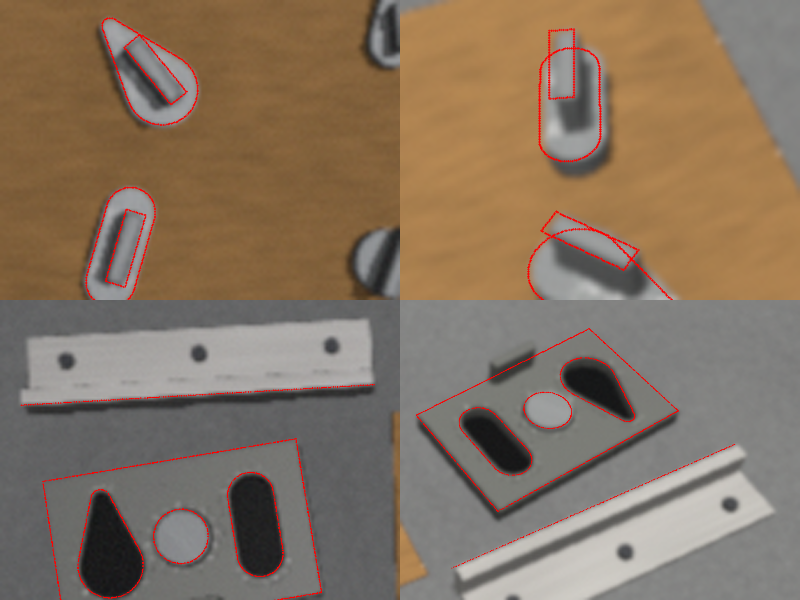

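The top-view overlay fits all the outlines closely; the scene view sits about 1 px off, within its calibration. I'll use the top-view poses. Next I need a small planner that turns targets into move units.

```bash
cat > p.py <<'E'
import sys, numpy as np
from rig import bot
def plan(x,y,z,yaw,n):
    s=bot.state(); p=np.array(s['tool_pos']); a=s['eef_rot'][2]
    d=np.array([x,y,z])-p; w=(yaw-a+np.pi)%(2*np.pi)-np.pi
    print('t',s['time'],'pos',p.round(4),'rot',np.round(s['eef_rot'],4),'F',np.round(s['wrist_force'],1),'w',round(s['grip_width'],4),'q6',round(s['joints'][5],2))
    for i in range(n):
        v=d/n; b=a+w*i/n
        print([round(float(k),3) for k in (np.array([v[0]*np.cos(b)+v[1]*np.sin(b),v[0]*np.sin(b)-v[1]*np.cos(b),-v[2]])/.04)]+[round(-w/n/np.pi,4)])
if __name__=='__main__':
    v=[float(k) for k in sys.argv[1:]]; plan(*v[:4],int(v[4]))
E
python3 p.py .5333 .0784 .12 1.7188 15
```

```text
t 0.1 pos [0.2403 0.5218 0.2494] rot [-3.1398e+00 -3.0000e-04  2.7098e+00] F [ 0.1  0.3 -0.6] w 0.0853 q6 -0.21
[-0.753, -0.467, 0.216, np.float64(0.021)]
[-0.782, -0.416, 0.216, np.float64(0.021)]
[-0.808, -0.364, 0.216, np.float64(0.021)]
[-0.83, -0.309, 0.216, np.float64(0.021)]
[-0.849, -0.254, 0.216, np.float64(0.021)]
[-0.863, -0.197, 0.216, np.float64(0.021)]
[-0.875, -0.14, 0.216, np.float64(0.021)]
[-0.882, -0.082, 0.216, np.float64(0.021)]
[-0.885, -0.024, 0.216, np.float64(0.021)]
[-0.885, 0.035, 0.216, np.float64(0.021)]
[-0.881, 0.093, 0.216, np.float64(0.021)]
[-0.873, 0.151, 0.216, np.float64(0.021)]
[-0.861, 0.209, 0.216, np.float64(0.021)]
[-0.845, 0.265, 0.216, np.float64(0.021)]
[-0.826, 0.32, 0.216, np.float64(0.021)]
```

Emit:
move_arm:
  motion:
    - [0.45,-0.75,-0.47,0.2,0.021]
    - [0.45,-0.78,-0.42,0.2,0.021]
    - [0.45,-0.81,-0.36,0.2,0.021]
    - [0.45,-0.83,-0.31,0.2,0.021]
    - [0.45,-0.85,-0.25,0.2,0.021]

```text
time: 0.72
tool_pos: [0.3386, 0.3732, 0.2096]
eef_rot: [-3.141, -0.0, 2.378]
wrist_force: [0.4, -0.1, -0.1]
grip_width: 0.038
grip_force: 0.0
```

Emit:
move_arm:
  motion:
    - [0.45,-0.86,-0.2,0.2,0.021]
    - [0.45,-0.87,-0.14,0.2,0.021]
    - [0.45,-0.88,-0.08,0.2,0.021]
    - [0.45,-0.88,-0.02,0.2,0.021]
    - [0.45,-0.88,0.04,0.2,0.021]

```text
time: 1.35
tool_pos: [0.4361, 0.2264, 0.1697]
eef_rot: [-3.141, -0.0, 2.048]
wrist_force: [-0.3, -0.2, 0.3]
grip_width: 0.0385
grip_force: 0.0
```

Emit:
move_arm:
  motion:
    - [0.45,-0.88,0.09,0.2,0.021]
    - [0.45,-0.87,0.15,0.2,0.021]
    - [0.45,-0.86,0.21,0.2,0.021]
    - [0.45,-0.84,0.26,0.2,0.021]
    - [0.45,-0.83,0.32,0.2,0.021]

```text
time: 1.98
tool_pos: [0.5335, 0.0789, 0.1296]
eef_rot: [-3.141, -0.0, 1.718]
wrist_force: [0.5, -0.0, -0.4]
grip_width: 0.0381
grip_force: 0.0
```

Emit:
move_arm:
  motion:
    - [0.45,0,0,0,0]
    - [0.45,0,0,0,0]
    - [0.45,0,0,0,0]
    - [0.45,0,0,0,0]
    - [0.45,0,0,0,0]

```text
time: 2.6
tool_pos: [0.5332, 0.0803, 0.1305]
eef_rot: [3.141, 0.0, 1.721]
wrist_force: [0.2, -0.1, -0.1]
grip_width: 0.0385
grip_force: 0.0
```

```bash
python3 p.py .5333 .0784 .042 1.7188 4
```

```text
t 2.6 pos [0.5332 0.0803 0.1305] rot [3.1414 0.     1.7209] F [ 0.2 -0.1 -0.1] w 0.0385 q6 -0.22
[-0.012, -0.001, 0.553, np.float64(0.0002)]
[-0.012, -0.001, 0.553, np.float64(0.0002)]
[-0.012, -0.001, 0.553, np.float64(0.0002)]
[-0.012, -0.001, 0.553, np.float64(0.0002)]
```

Emit:
move_arm:
  motion:
    - [0.45,-0.02,0,0.6,0]
    - [0.45,-0.02,0,0.6,0]
    - [0.45,0,0,0.6,0]
    - [0.45,0,0,0.4,0]
    - [0.45,0,0,0,0]

```text
time: 3.22
tool_pos: [0.5325, 0.0784, 0.0412]
eef_rot: [-3.139, -0.001, 1.72]
wrist_force: [-0.3, -0.0, 0.4]
grip_width: 0.0383
grip_force: 0.0
```

Emit:
move_arm:
  motion:
    - [0,0,0,0,0]
    - [0,0,0,0,0]
    - [0,0,0,0,0]
    - [0,0,0,0,0]
    - [0,0,0,0,0]

```text
time: 3.85
tool_pos: [0.5344, 0.0782, 0.0436]
eef_rot: [3.14, 0.001, 1.72]
wrist_force: [-1.7, 0.1, 6.2]
grip_width: 0.0084
grip_force: 61.5
```

```bash
python3 - <<'E'
from h import *
s=bot.state(); print(np.array(s['joints']).round(3))
t=bot.camera('top'); q=fit('top',t,'tray',(.5857,.0862,.1478),0); print(q)
x,y,a=q[0]; print('tab',x-.053*np.cos(a),y-.053*np.sin(a)); crop(t,176,120,133,100,6,'pics/pinch.png')
E
python3 p.py .58 .08 .042 1.61 4
```

```text
[-0.079  0.33   1.842 -0.     0.968 -0.228]
(array([0.58542277, 0.08583864, 0.15501324]), np.float64(-9.471027374267578))
tab 0.5330582695441343 0.07765580618507835
t 3.9 pos [0.5344 0.0782 0.0436] rot [3.1397e+00 5.0000e-04 1.7202e+00] F [-2.1 -0.4  6.4] w 0.0083 q6 -0.23
[-0.031, 0.283, 0.01, np.float64(0.0088)]
[-0.023, 0.284, 0.01, np.float64(0.0088)]
[-0.015, 0.285, 0.01, np.float64(0.0088)]
[-0.008, 0.285, 0.01, np.float64(0.0088)]
```

View pics/pinch.png

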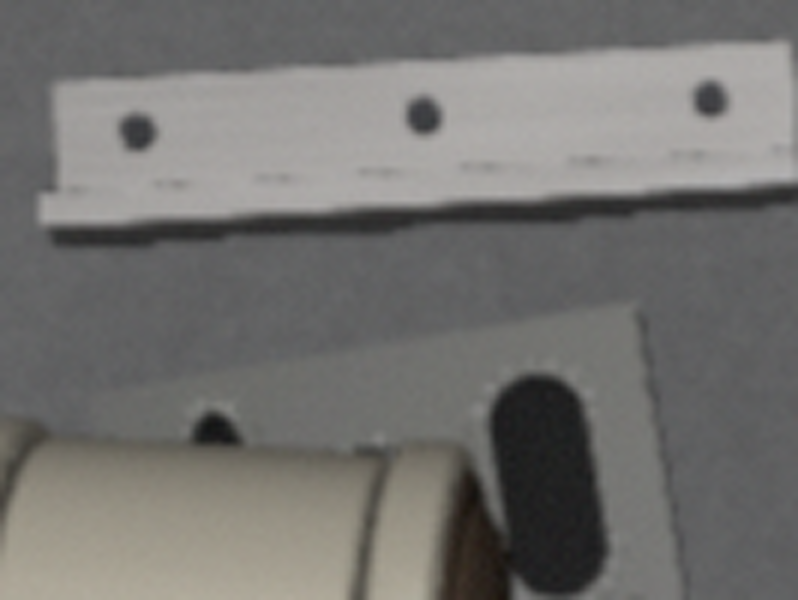

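The tab is pinched (61 N, tray still at yaw about 0.15). Next I turn it square while sliding about 36 mm of the roughly 45 mm gap, then creep the rest.

Emit:
move_arm:
  motion:
    - [0,-0.02,0.16,0,0.009]
    - [0,-0.02,0.18,0,0.009]
    - [0,-0.01,0.18,0,0.009]
    - [0,0,0.18,0,0.0085]
    - [0,0,0.18,0,0]

```text
time: 4.53
tool_pos: [0.5662, 0.0801, 0.0436]
eef_rot: [-3.134, -0.001, 1.61]
wrist_force: [-17.5, 0.3, 21.6]
grip_width: 0.0087
grip_force: 63.8
```

Emit:
move_arm:
  motion:
    - [0,0,0,0,0]
    - [0,0,0.05,0,0]
    - [0,0,0.05,0,0]
    - [0,0,0,0,0]
    - [0,0,0,0,0]

```text
time: 5.15
tool_pos: [0.5704, 0.08, 0.0436]
eef_rot: [-3.135, -0.0, 1.61]
wrist_force: [-14.4, 1.0, 18.0]
grip_width: 0.0087
grip_force: 63.3
```

```bash
python3 - <<'E'
from h import *
t=bot.camera('top'); q=fit('top',t,'tray',(.6255,.0825,.0378),0); print(q)
x,y,a=q[0]; print('gap',.6892-x-.058-(y-.0714)*.0378)
crop(t,176,120,133,100,6,'pics/pinch2.png')
E
python3 p.py .58 .08 .042 1.61 1
```

```text
(array([ 0.62823892,  0.0837582 , -0.03984414]), np.float64(-10.295919418334961))
gap 0.0024939360369444965
t 5.2 pos [0.5704 0.08   0.0437] rot [-3.1349e+00 -3.0000e-04  1.6096e+00] F [-15.2  -0.1  18.5] w 0.0084 q6 -0.11
[-0.01, 0.24, 0.041, np.float64(-0.0001)]
```

View pics/pinch2.png

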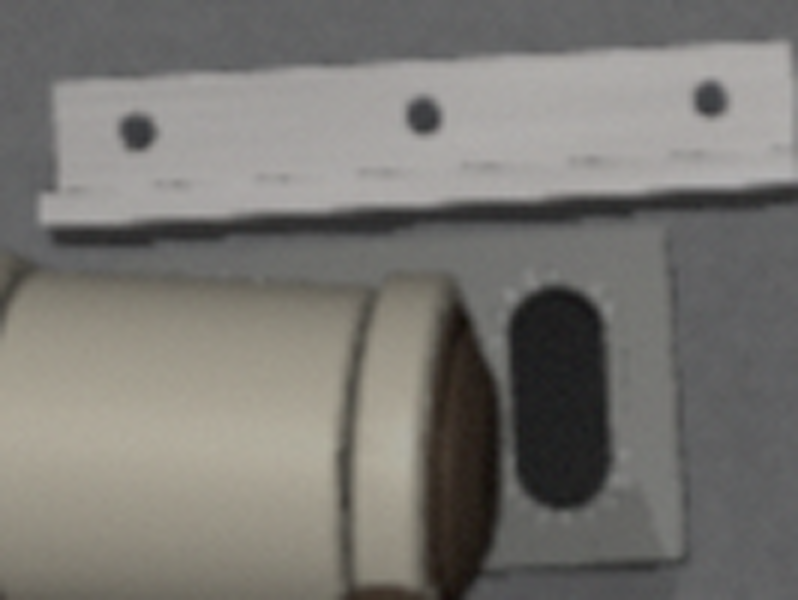

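The tray is now square to the fence: its right edge from (286.8, 158) to (290, 212) is perpendicular to the fence line, with a few mm of gap left. The automatic fit was thrown off by occlusion, so I'm ignoring it. The tool is pressing down at 18 N, so I'll ease up slightly and creep forward.

Emit:
move_arm:
  motion:
    - [0,0,0.03,-0.02,0]
    - [0,0,0.03,-0.02,0]
    - [0,0,0.03,0,0]
    - [0,0,0.03,0,0]
    - [0,0,0,0,0]

```text
time: 5.82
tool_pos: [0.5769, 0.0799, 0.0437]
eef_rot: [-3.14, -0.0, 1.609]
wrist_force: [-5.3, 0.6, 2.4]
grip_width: 0.0083
grip_force: 61.1
```

Emit:
move_arm:
  motion:
    - [0,0,0.03,0,0]
    - [0,0,0.03,0,0]
    - [0,0,0.03,0,0]
    - [0,0,0,0,0]
    - [0,0,0,0,0]

```text
time: 6.45
tool_pos: [0.5796, 0.08, 0.0437]
eef_rot: [-3.137, -0.0, 1.609]
wrist_force: [-9.2, -1.3, 6.0]
grip_width: 0.0086
grip_force: 61.5
```

Emit:
move_arm:
  motion:
    - [0,0,0.03,0,0]
    - [0,0,0.03,0,0]
    - [0,0,0,0,0]
    - [0,0,0,0,0]
    - [0,0,0,0,0]

```text
time: 7.08
tool_pos: [0.5797, 0.0801, 0.0436]
eef_rot: [-3.131, 0.0, 1.609]
wrist_force: [-18.6, -1.1, 15.1]
grip_width: 0.0081
grip_force: 62.7
```

Emit:
move_arm:
  motion:
    - [0,0,0.03,0,0]
    - [0,0,0,0,0]
    - [0,0,0,0,0]
    - [0.3,0,0,0,0]
    - [0.4,0,0,0,0]

```text
time: 7.7
tool_pos: [0.586, 0.08, 0.0444]
eef_rot: [3.139, 0.0, 1.608]
wrist_force: [0.3, 0.3, 0.2]
grip_width: 0.0342
grip_force: 0.0
```

Emit:
move_arm:
  motion:
    - [0.4,0,0,-0.3,0]
    - [0.4,0,0,-0.8,0]
    - [0.4,0,0,-0.8,0]
    - [0.4,0,0,-0.6,0]
    - [0.4,0,0,0,0]

```text
time: 8.32
tool_pos: [0.5871, 0.08, 0.1472]
eef_rot: [3.135, 0.001, 1.609]
wrist_force: [0.1, 1.3, 0.1]
grip_width: 0.0345
grip_force: 0.0
```

```bash
python3 p.py .5758 -.179 .11 .659 12
```

```text
t 8.325 pos [0.5871 0.08   0.1472] rot [3.1348e+00 7.0000e-04 1.6087e+00] F [0.1 1.3 0.1] w 0.0345 q6 -0.11
[-0.538, -0.044, 0.078, np.float64(0.0252)]
[-0.54, -0.001, 0.078, np.float64(0.0252)]
[-0.538, 0.041, 0.078, np.float64(0.0252)]
[-0.533, 0.084, 0.078, np.float64(0.0252)]
[-0.525, 0.126, 0.078, np.float64(0.0252)]
[-0.514, 0.167, 0.078, np.float64(0.0252)]
[-0.499, 0.207, 0.078, np.float64(0.0252)]
[-0.481, 0.246, 0.078, np.float64(0.0252)]
[-0.46, 0.283, 0.078, np.float64(0.0252)]
[-0.436, 0.318, 0.078, np.float64(0.0252)]
[-0.41, 0.352, 0.078, np.float64(0.0252)]
[-0.38, 0.383, 0.078, np.float64(0.0252)]
```

Emit:
move_arm:
  motion:
    - [0.45,-0.54,-0.04,0.08,0.025]
    - [0.45,-0.54,0,0.08,0.025]
    - [0.45,-0.54,0.04,0.08,0.025]
    - [0.45,-0.53,0.08,0.08,0.025]
    - [0.45,-0.525,0.13,0.08,0.025]

```text
time: 8.95
tool_pos: [0.5797, -0.0284, 0.1265]
eef_rot: [-3.14, 0.0, 1.213]
wrist_force: [0.5, -0.3, -0.5]
grip_width: 0.0385
grip_force: 0.0
```

Emit:
move_arm:
  motion:
    - [0.45,-0.515,0.17,0.08,0.025]
    - [0.45,-0.5,0.21,0.08,0.025]
    - [0.45,-0.48,0.25,0.08,0.025]
    - [0.45,-0.46,0.28,0.08,0.025]
    - [0.45,-0.44,0.32,0.08,0.025]

```text
time: 9.57
tool_pos: [0.5757, -0.1365, 0.1105]
eef_rot: [-3.14, 0.0, 0.821]
wrist_force: [0.6, 0.5, -1.3]
grip_width: 0.0386
grip_force: 0.0
```

Emit:
move_arm:
  motion:
    - [0.45,-0.41,0.35,0.08,0.026]
    - [0.45,-0.38,0.38,0.08,0.026]
    - [0.45,0,0,0,0]
    - [0.45,0,0,0,0]
    - [0.45,0,0,0,0]

```text
time: 10.2
tool_pos: [0.5745, -0.1782, 0.1053]
eef_rot: [-3.141, -0.0, 0.661]
wrist_force: [-0.2, 0.1, -0.4]
grip_width: 0.0386
grip_force: 0.0
```

```bash
python3 - <<'E'
from h import *
t=bot.camera('top'); q=fit('top',t,'tray',(.631,.082,.0378),0); f=fit('top',t,'fence',(.6892,.0714,.0378),0);print(q,f)
x,y,a=q[0]; print('gap',f[0][0]-x-.058-(y-.0714)*.0378)
crop(t,176,130,200,130,4,'pics/tr.png')
E
python3 p.py .577 -.179 .043 .659 3
```

```text
(array([0.63297106, 0.08195573, 0.03834113]), np.float64(-14.134954452514648)) (array([0.68970329, 0.07159167, 0.03721425]), np.float64(-19.509868621826172))
gap -0.0016667798294089996
t 10.25 pos [ 0.5746 -0.1782  0.1054] rot [-3.1414 -0.      0.6614] F [-0.3  0.1  0.1] w 0.038 q6 0.41
[0.012, 0.017, 0.52, np.float64(0.0003)]
[0.012, 0.017, 0.52, np.float64(0.0003)]
[0.012, 0.017, 0.52, np.float64(0.0003)]
```

View pics/tr.png

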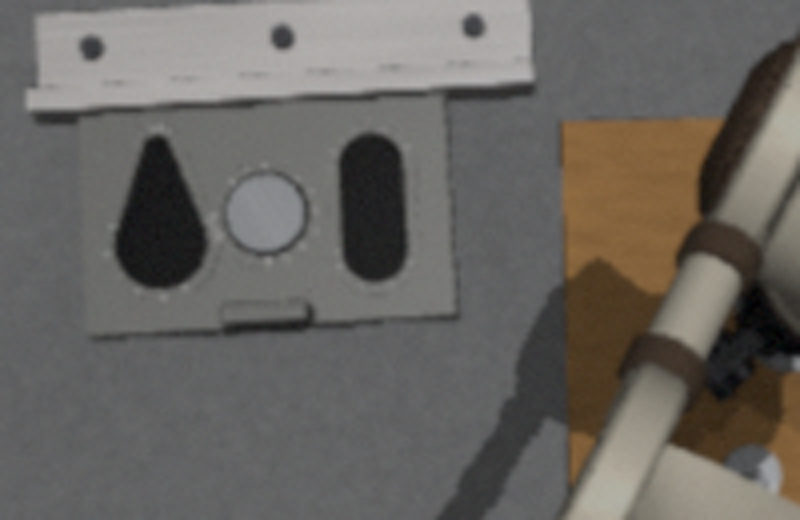

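The tray lies flat and square against the fence: the fits give yaw 0.0383 for the tray and 0.0372 for the fence. Next I descend on the teardrop blade.

Emit:
move_arm:
  motion:
    - [0.45,0.01,0.02,0.5,0]
    - [0.45,0.01,0.02,0.5,0]
    - [0.45,0,0.01,0.4,0]
    - [0.45,0,0,0.15,0]
    - [0.45,0,0,0,0]

```text
time: 10.88
tool_pos: [0.5761, -0.18, 0.0428]
eef_rot: [-3.141, 0.0, 0.66]
wrist_force: [0.7, -0.0, 0.6]
grip_width: 0.0385
grip_force: 0.0
```

Emit:
move_arm:
  motion:
    - [0.2,0,0,0,0]
    - [0,0,0,0,0]
    - [0,0,0,0,0]
    - [0,0,0,0,0]
    - [0,0,0,0,0]

```text
time: 11.5
tool_pos: [0.577, -0.1805, 0.0444]
eef_rot: [3.14, -0.001, 0.66]
wrist_force: [-2.7, -0.2, 5.6]
grip_width: 0.0106
grip_force: 59.3
```

Emit:
move_arm:
  motion:
    - [0,0,0,-0.3,0]
    - [0,0,0,-0.5,0]
    - [0,0,0,-0.6,0]
    - [0,0,0,-0.3,0]
    - [0,0,0,0,0]

```text
time: 12.12
tool_pos: [0.5771, -0.1806, 0.113]
eef_rot: [3.139, -0.001, 0.66]
wrist_force: [-0.5, 0.4, -2.3]
grip_width: 0.0108
grip_force: 58.6
```

```bash
python3 p.py .6306 .137 .1 .038 14
```

```text
t 12.125 pos [ 0.5771 -0.1806  0.113 ] rot [ 3.1391e+00 -1.1000e-03  6.5990e-01] F [-0.5  0.4 -2.3] w 0.0108 q6 0.41
[0.423, -0.39, 0.023, np.float64(0.0141)]
[0.405, -0.408, 0.023, np.float64(0.0141)]
[0.387, -0.426, 0.023, np.float64(0.0141)]
[0.368, -0.442, 0.023, np.float64(0.0141)]
[0.348, -0.458, 0.023, np.float64(0.0141)]
[0.327, -0.473, 0.023, np.float64(0.0141)]
[0.306, -0.487, 0.023, np.float64(0.0141)]
[0.284, -0.5, 0.023, np.float64(0.0141)]
[0.261, -0.512, 0.023, np.float64(0.0141)]
[0.238, -0.523, 0.023, np.float64(0.0141)]
[0.215, -0.534, 0.023, np.float64(0.0141)]
[0.191, -0.543, 0.023, np.float64(0.0141)]
[0.166, -0.55, 0.023, np.float64(0.0141)]
[0.142, -0.557, 0.023, np.float64(0.0141)]
```

Emit:
move_arm:
  motion:
    - [0,0.42,-0.39,0.02,0.014]
    - [0,0.405,-0.41,0.02,0.014]
    - [0,0.385,-0.425,0.02,0.014]
    - [0,0.37,-0.44,0.02,0.014]
    - [0,0.35,-0.46,0.02,0.014]

```text
time: 12.75
tool_pos: [0.5945, -0.0657, 0.1062]
eef_rot: [-3.14, 0.002, 0.438]
wrist_force: [0.2, 0.0, -2.4]
grip_width: 0.0111
grip_force: 58.6
```

Emit:
move_arm:
  motion:
    - [0,0.325,-0.475,0.02,0.014]
    - [0,0.305,-0.485,0.02,0.014]
    - [0,0.285,-0.5,0.02,0.014]
    - [0,0.26,-0.51,0.02,0.014]
    - [0,0.24,-0.525,0.02,0.014]

```text
time: 13.38
tool_pos: [0.6132, 0.0476, 0.1021]
eef_rot: [-3.141, 0.002, 0.219]
wrist_force: [-0.7, 0.0, -2.1]
grip_width: 0.0108
grip_force: 58.6
```

Emit:
move_arm:
  motion:
    - [0,0.215,-0.535,0.02,0.0145]
    - [0,0.19,-0.545,0.02,0.0145]
    - [0,0.165,-0.55,0.02,0.0145]
    - [0,0.14,-0.555,0.02,0.0145]
    - [0,0,0,0,0]

```text
time: 14.0
tool_pos: [0.628, 0.1388, 0.0989]
eef_rot: [-3.141, 0.002, 0.04]
wrist_force: [-0.0, -0.5, -2.4]
grip_width: 0.0112
grip_force: 58.6
```

Emit:
move_arm:
  motion:
    - [0,0,0,0,0]
    - [0,0,0,0,0]
    - [0,0,0,0,0]
    - [0,0,0,0,0]
    - [0,0,0,0,0]

```text
time: 14.62
tool_pos: [0.629, 0.1374, 0.1004]
eef_rot: [3.142, -0.0, 0.038]
wrist_force: [-0.5, -0.4, -2.5]
grip_width: 0.0105
grip_force: 58.6
```

```bash
python3 p.py .6306 .137 .065 .038 2
python3 - <<'E'
from h import *
t=bot.camera('top');s=bot.camera('scene')
o=np.hstack([cv2.resize(t[130:230,176:276],(400,400),interpolation=2),cv2.resize(s[130:230,360:460],(400,400),interpolation=2)])
cv2.imwrite('pics/hov.png',o[:,:,::-1])
E
```

```text
t 14.625 pos [0.629  0.1374 0.1004] rot [ 3.1416e+00 -1.0000e-04  3.7700e-02] F [-0.5 -0.4 -2.5] w 0.0105 q6 1.56
[0.02, 0.005, 0.442, np.float64(-0.0)]
[0.02, 0.005, 0.442, np.float64(-0.0)]
```

View pics/hov.png

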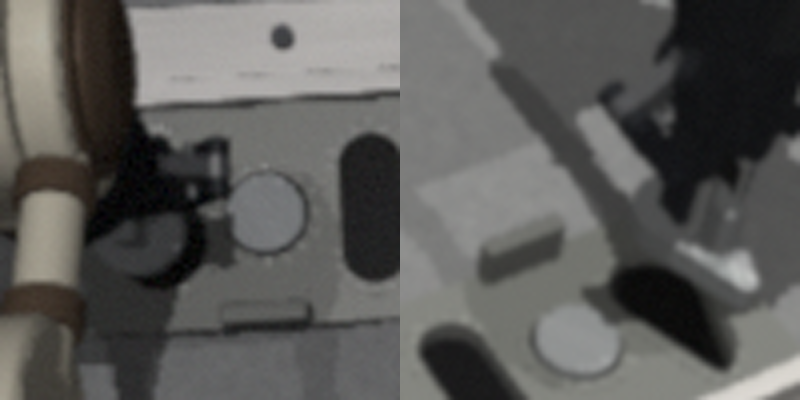

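The teardrop is held level, about 43 mm above its nest and pointing along it. I'll lower it to just above the rim.

Emit:
move_arm:
  motion:
    - [0,0.02,0.01,0.3,0]
    - [0,0.02,0,0.3,0]
    - [0,0,0,0.25,0]
    - [0,0,0,0.1,0]
    - [0,0,0,0,0]

```text
time: 15.35
tool_pos: [0.6303, 0.1372, 0.0618]
eef_rot: [-3.142, 0.001, 0.038]
wrist_force: [-0.7, -0.2, -2.4]
grip_width: 0.011
grip_force: 58.7
```

```bash
python3 p.py .6306 .137 .0454 .038 1
```

```text
t 15.35 pos [0.6303 0.1372 0.0618] rot [-3.1416e+00  8.0000e-04  3.7900e-02] F [-0.7 -0.2 -2.4] w 0.011 q6 1.56
[0.007, 0.005, 0.41, np.float64(-0.0)]
```

Emit:
move_arm:
  motion:
    - [0,0,0,0.08,0]
    - [0,0,0,0.08,0]
    - [0,0,0,0.06,0]
    - [0,0,0,0,0]
    - [0,0,0,0,0]

```text
time: 15.98
tool_pos: [0.6306, 0.1372, 0.0536]
eef_rot: [3.142, -0.0, 0.038]
wrist_force: [0.1, 0.1, -1.7]
grip_width: 0.0107
grip_force: 58.7
```

It has entered the nest without contact, so I continue down.

Emit:
move_arm:
  motion:
    - [0,0,0,0.06,0]
    - [0,0,0,0.06,0]
    - [0,0,0,0.05,0]
    - [0,0,0,0.03,0]
    - [0,0,0,0,0]

```text
time: 16.6
tool_pos: [0.6307, 0.1372, 0.0456]
eef_rot: [3.142, -0.0, 0.038]
wrist_force: [0.2, 0.9, -2.5]
grip_width: 0.0105
grip_force: 58.8
```

Emit:
move_arm:
  motion:
    - [0,0,0,0.02,0]
    - [0,0,0,0.015,0]
    - [0,0,0,0,0]
    - [0,0,0,0,0]
    - [0,0,0,0,0]

```text
time: 17.23
tool_pos: [0.6307, 0.1372, 0.0454]
eef_rot: [3.141, 0.0, 0.038]
wrist_force: [-4.5, -0.7, 7.4]
grip_width: 0.0107
grip_force: 60.1
```

It is seated on the floor (force +7 N at z = 0.0454 as predicted). I release and lift.

Emit:
move_arm:
  motion:
    - [0.2,0,0,-0.02,0]
    - [0.4,0,0,0,0]
    - [0.4,0,0,0,0]
    - [0.4,0,0,-0.4,0]
    - [0.4,0,0,-0.8,0]

```text
time: 17.85
tool_pos: [0.6295, 0.1371, 0.0927]
eef_rot: [-3.142, 0.003, 0.038]
wrist_force: [0.9, 0.0, 0.2]
grip_width: 0.0343
grip_force: 0.0
```

Emit:
move_arm:
  motion:
    - [0.4,0,0.8,-0.5,0]
    - [0.4,0,0.9,0,0]
    - [0.4,0,0.9,0,0]
    - [0.4,0,0.9,0,0]
    - [0.4,0,0,0,0]

```text
time: 18.48
tool_pos: [0.6366, -0.0052, 0.1143]
eef_rot: [3.141, -0.002, 0.035]
wrist_force: [0.6, 0.7, 0.1]
grip_width: 0.0344
grip_force: 0.0
```

```bash
python3 p.py .4708 -.1583 .1 -.311 9
```

```text
t 18.475 pos [ 0.6366 -0.0052  0.1143] rot [ 3.1407e+00 -1.9000e-03  3.4500e-02] F [0.6 0.7 0.1] w 0.0344 q6 1.34
[-0.475, 0.409, 0.04, np.float64(0.0122)]
[-0.459, 0.427, 0.04, np.float64(0.0122)]
[-0.442, 0.444, 0.04, np.float64(0.0122)]
[-0.425, 0.461, 0.04, np.float64(0.0122)]
[-0.407, 0.477, 0.04, np.float64(0.0122)]
[-0.388, 0.492, 0.04, np.float64(0.0122)]
[-0.369, 0.507, 0.04, np.float64(0.0122)]
[-0.349, 0.52, 0.04, np.float64(0.0122)]
[-0.329, 0.533, 0.04, np.float64(0.0122)]
```

Emit:
move_arm:
  motion:
    - [0.45,-0.475,0.41,0.04,0.0122]
    - [0.45,-0.46,0.43,0.04,0.0122]
    - [0.45,-0.44,0.445,0.04,0.0122]
    - [0.45,-0.425,0.46,0.04,0.0122]
    - [0.45,-0.405,0.475,0.04,0.0122]

```text
time: 19.1
tool_pos: [0.544, -0.0877, 0.1057]
eef_rot: [-3.141, -0.001, -0.154]
wrist_force: [0.2, -0.6, 0.1]
grip_width: 0.0382
grip_force: 0.0
```

Emit:
move_arm:
  motion:
    - [0.45,-0.39,0.49,0.04,0.0122]
    - [0.45,-0.37,0.505,0.04,0.0122]
    - [0.45,-0.35,0.52,0.04,0.0122]
    - [0.45,-0.33,0.535,0.04,0.0122]
    - [0.45,0,0,0,0]

```text
time: 19.73
tool_pos: [0.4703, -0.1564, 0.0991]
eef_rot: [-3.141, -0.001, -0.308]
wrist_force: [1.1, 0.1, 0.3]
grip_width: 0.0384
grip_force: 0.0
```

Emit:
move_arm:
  motion:
    - [0.45,0,0,0,0]
    - [0.45,0,0,0,0]
    - [0.45,0,0,0,0]
    - [0.45,0,0,0,0]
    - [0.45,0,0,0,0]

```text
time: 20.35
tool_pos: [0.4706, -0.1562, 0.0985]
eef_rot: [-3.142, 0.0, -0.307]
wrist_force: [0.8, -0.0, -0.2]
grip_width: 0.038
grip_force: 0.0
```

```bash
python3 p.py .4708 -.1583 .043 -.311 3
python3 - <<'E'
from h import *
t=bot.camera('top'); print(fit('top',t,'tray',(.632,.082,.0378),0))
cv2.imwrite('pics/chk.png',np.hstack([cv2.resize(t[130:230,176:276],(400,400),interpolation=2),cv2.resize(t[190:290,310:410],(400,400),interpolation=2)])[:,:,::-1])
E
```

```text
t 20.35 pos [ 0.4706 -0.1562  0.0985] rot [-3.1416e+00  1.0000e-04 -3.0690e-01] F [ 0.8 -0.  -0.2] w 0.038 q6 1.31
[0.007, 0.016, 0.462, np.float64(0.0004)]
[0.007, 0.016, 0.462, np.float64(0.0004)]
[0.007, 0.016, 0.462, np.float64(0.0004)]
(array([0.63336537, 0.08252476, 0.03142774]), np.float64(-12.590169906616211))
```

View pics/chk.png

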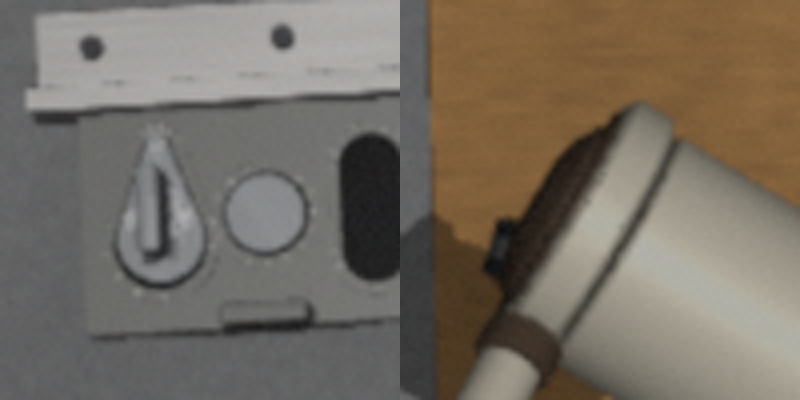

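The teardrop sits in its nest, and the tray is still flush with the fence. Next I descend on the oblong.

Emit:
move_arm:
  motion:
    - [0.45,0.01,0.02,0.5,0.0005]
    - [0.45,0.01,0.02,0.5,0.0005]
    - [0.45,0,0.01,0.28,0]
    - [0.45,0,0,0.1,0]
    - [0.45,0,0,0,0]

```text
time: 21.02
tool_pos: [0.4709, -0.1586, 0.0435]
eef_rot: [3.142, -0.0, -0.31]
wrist_force: [0.4, 0.1, -0.6]
grip_width: 0.0384
grip_force: 0.0
```

Emit:
move_arm:
  motion:
    - [0.2,0,0,0,0]
    - [0,0,0,0,0]
    - [0,0,0,0,0]
    - [0,0,0,0,0]
    - [0,0,0,0,0]

```text
time: 21.65
tool_pos: [0.471, -0.1586, 0.0437]
eef_rot: [3.141, -0.001, -0.31]
wrist_force: [-1.1, 1.0, 3.8]
grip_width: 0.0108
grip_force: 61.7
```

Emit:
move_arm:
  motion:
    - [0,0,0,-0.3,0]
    - [0,0,0,-0.5,0]
    - [0,0,0,-0.6,0]
    - [0,0,0,-0.3,0]
    - [0,0,0,0,0]

```text
time: 22.28
tool_pos: [0.4712, -0.1588, 0.1121]
eef_rot: [3.141, -0.002, -0.31]
wrist_force: [-1.0, 0.5, -0.9]
grip_width: 0.0109
grip_force: 60.9
```

```bash
python3 p.py .6348 .0272 .1 .038 10
```

```text
t 22.275 pos [ 0.4712 -0.1588  0.1121] rot [ 3.141e+00 -1.900e-03 -3.102e-01] F [-1.   0.5 -0.9] w 0.0109 q6 1.31
[0.247, -0.568, 0.03, np.float64(-0.0111)]
[0.267, -0.559, 0.03, np.float64(-0.0111)]
[0.286, -0.549, 0.03, np.float64(-0.0111)]
[0.305, -0.539, 0.03, np.float64(-0.0111)]
[0.324, -0.528, 0.03, np.float64(-0.0111)]
[0.342, -0.516, 0.03, np.float64(-0.0111)]
[0.36, -0.504, 0.03, np.float64(-0.0111)]
[0.377, -0.491, 0.03, np.float64(-0.0111)]
[0.394, -0.478, 0.03, np.float64(-0.0111)]
[0.41, -0.464, 0.03, np.float64(-0.0111)]
```

Emit:
move_arm:
  motion:
    - [0,0.245,-0.57,0.02,-0.011]
    - [0,0.265,-0.56,0.02,-0.011]
    - [0,0.285,-0.55,0.02,-0.011]
    - [0,0.305,-0.54,0.02,-0.011]
    - [0,0.325,-0.53,0.02,-0.011]

```text
time: 22.9
tool_pos: [0.552, -0.0642, 0.1058]
eef_rot: [-3.141, 0.003, -0.136]
wrist_force: [0.3, -0.3, -1.9]
grip_width: 0.0109
grip_force: 60.9
```

Emit:
move_arm:
  motion:
    - [0,0.34,-0.515,0.02,-0.011]
    - [0,0.36,-0.505,0.02,-0.011]
    - [0,0.375,-0.49,0.02,-0.011]
    - [0,0.395,-0.48,0.02,-0.011]
    - [0,0.41,-0.465,0.02,-0.012]

```text
time: 23.52
tool_pos: [0.6338, 0.0286, 0.1015]
eef_rot: [-3.141, 0.003, 0.04]
wrist_force: [-0.2, 0.5, -1.5]
grip_width: 0.0108
grip_force: 60.9
```

Emit:
move_arm:
  motion:
    - [0,0,0,0,0]
    - [0,0,0,0,0]
    - [0,0,0,0,0]
    - [0,0,0,0,0]
    - [0,0,0,0,0]

```text
time: 24.15
tool_pos: [0.6342, 0.0275, 0.1034]
eef_rot: [3.142, -0.0, 0.038]
wrist_force: [0.7, 0.1, -1.5]
grip_width: 0.0109
grip_force: 60.9
```

```bash
python3 p.py .6348 .0272 .062 .038 2
```

```text
t 24.15 pos [0.6342 0.0275 0.1034] rot [ 3.1415e+00 -1.0000e-04  3.8100e-02] F [ 0.7  0.1 -1.5] w 0.0109 q6 1.39
[0.008, 0.004, 0.517, np.float64(0.0)]
[0.008, 0.004, 0.517, np.float64(0.0)]
```

Emit:
move_arm:
  motion:
    - [0,0.01,0.01,0.35,0]
    - [0,0.005,0,0.35,0]
    - [0,0,0,0.25,0]
    - [0,0,0,0.1,0]
    - [0,0,0,0,0]

```text
time: 24.78
tool_pos: [0.6347, 0.0275, 0.0609]
eef_rot: [-3.141, 0.001, 0.039]
wrist_force: [0.3, 0.2, -1.3]
grip_width: 0.0108
grip_force: 60.9
```

Emit:
move_arm:
  motion:
    - [0,0,0,0.08,0]
    - [0,0,0,0.08,0]
    - [0,0,0,0.06,0]
    - [0,0,0,0,0]
    - [0,0,0,0,0]

```text
time: 25.4
tool_pos: [0.635, 0.0274, 0.0526]
eef_rot: [3.142, -0.0, 0.038]
wrist_force: [0.0, -0.2, -1.2]
grip_width: 0.0108
grip_force: 60.9
```

Emit:
move_arm:
  motion:
    - [0,0,0,0.06,0]
    - [0,0,0,0.06,0]
    - [0,0,0,0.05,0]
    - [0,0,0,0.02,0]
    - [0,0,0,0,0]

```text
time: 26.02
tool_pos: [0.6349, 0.0274, 0.0449]
eef_rot: [3.142, -0.0, 0.039]
wrist_force: [0.5, 0.2, -1.5]
grip_width: 0.0107
grip_force: 61.1
```

Emit:
move_arm:
  motion:
    - [0,0,0,0.015,0]
    - [0,0,0,0.01,0]
    - [0,0,0,0,0]
    - [0,0,0,0,0]
    - [0,0,0,0,0]

```text
time: 26.65
tool_pos: [0.6351, 0.0274, 0.0447]
eef_rot: [3.141, -0.0, 0.039]
wrist_force: [-3.8, 0.6, 5.9]
grip_width: 0.0106
grip_force: 61.9
```

It is seated at z = 0.0447 as predicted. I release, lift and back away to check.

Emit:
move_arm:
  motion:
    - [0.2,0,0,-0.02,0]
    - [0.4,0,0,0,0]
    - [0.4,0,0,0,0]
    - [0.4,0,0,-0.4,0]
    - [0.4,0,0,-0.8,0]

```text
time: 27.28
tool_pos: [0.6339, 0.0276, 0.0926]
eef_rot: [-3.141, 0.003, 0.038]
wrist_force: [0.6, -0.4, -0.0]
grip_width: 0.0341
grip_force: 0.0
```

Emit:
move_arm:
  motion:
    - [0.4,0,0,-0.8,0]
    - [0.4,-0.4,0.8,-0.4,0]
    - [0.4,-0.5,0.9,0,0]
    - [0.4,-0.5,0.9,0,0]
    - [0.4,-0.4,0.8,0,0]

```text
time: 27.9
tool_pos: [0.5679, -0.1126, 0.1421]
eef_rot: [3.141, -0.002, 0.038]
wrist_force: [0.3, -0.3, 1.2]
grip_width: 0.0341
grip_force: 0.0
```

Emit:
move_arm:
  motion:
    - [0.4,-0.3,0.8,0,0]
    - [0.4,0,0,0,0]
    - [0.4,0,0,0,0]
    - [0.4,0,0,0,0]
    - [0.4,0,0,0,0]

```text
time: 28.52
tool_pos: [0.5577, -0.1429, 0.1408]
eef_rot: [-3.142, -0.0, 0.04]
wrist_force: [0.3, 0.4, 0.5]
grip_width: 0.0343
grip_force: 0.0
```

Run:
```python
from h import *
t=bot.camera('top'); s=bot.camera('scene'); S['edge']=[at(rect(-.058,.058,-.095,.095),.016)]
print(fit('top',t,'edge',(.632,.082,.0378),0),fit('top',t,'tear',(.6306,.137,.038),.004),fit('top',t,'obl',(.635,.027,.038),.004))
cv2.imwrite('pics/end.png',np.hstack([cv2.resize(t[130:230,176:309],(400,300),interpolation=2),cv2.resize(s[140:270,325:498],(400,300),interpolation=2)])[:,:,::-1])
```

```text
(array([0.63354118, 0.08262756, 0.03682592]), np.float64(-13.033198356628418)) (array([0.62509408, 0.13607279, 0.00217351]), np.float64(-11.856461524963379)) (array([0.63311797, 0.02625261, 0.03732501]), np.float64(-10.710411071777344))
```

View pics/end.png

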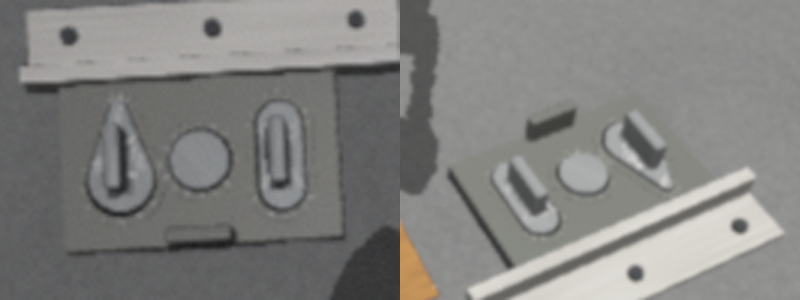

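Both handles lie fully in their nests, the cap is in place, and the tray is flush and square to the fence (yaw 0.037 for both).

```bash
python3 -c "
from rig import bot
print(bot.close_job())"
```

```text
the job is handed in; nothing more can be done
None
```

The job is handed in at about 28.6 s: the tray is square against the fence, the teardrop and oblong handles are fully down in their own nests, and the cap and the other two handles were left untouched.

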